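# Fetch the wax tin from behind the cans

## Task

Get the low round wax tin out from the back of the aluminium rack: first stand the three taller containers that crowd it (spray can, amber bottle, square can) in the dark steel side tray, and only when all three are there take the tin and stand it in the middle of the round cork pad. Then put each of the three back upright on the very spot in the rack where it stood at the start. Set everything down gently without dropping it, tip nothing over, and leave the tape roll, the brush pot and the steel leaf alone.

Things in the scene. Friction and masses are not known exactly. Their poses are not given: they have to be found in the camera images.
- wax_tin: the thing to fetch: low round tin, steel body with a dark steel lid, 60 mm diameter (body below the lid 58), 42 mm high, 0.15 kg. Origin: centre of its underside, z up. At the start it stands at the back middle of the rack.
- spray_can: aluminium spray can, round, 54 mm diameter straight up to 94 mm, then a shoulder and a white cap, 120 mm high in all, 0.22 kg. Origin: centre of its underside, z up. Starts on one of the three outer places of the rack.
- bottle: amber glass bottle, round, 56 mm diameter straight up to 86 mm, then a shoulder and a narrow black cap, 124 mm high in all, 0.26 kg. Origin: centre of its underside, z up. Starts on one of the three outer places of the rack.
- square_can: plain steel can of rectangular section, 52 mm (its x) by 46 mm (its y), flat top at 100 mm, with a small black screw cap (24 mm wide, 10 mm off-centre to its +x) up to 114 mm, 0.28 kg. Origin: centre of its underside, z up. Starts on one of the three outer places of the rack, its axes within about 0.1 rad of the rack's.
- rack: fixed aluminium rack, 166 (its x) by 236 mm, floor 4 mm thick; walls: back (+x) 45 mm high, sides 15, front 10, 4 thick. Origin: centre of its underside. Black discs mark its places (rack x, y in mm): back middle (40, 0) the tin; left (40, 65), right (40, -65), front (-25, 0) the taller three in any order, within 3 mm of the discs and 7 to 15 mm from the tin, so fingers do not fit between.
- tray: fixed dark steel side tray, 300 mm (its x) by 140 mm (its y) outside, walls 4 mm thick and 14 mm high, floor 4 mm above its underside. Origin: centre of its underside. Empty at the start; left or right of the rack. It has room for the three taller containers in a row along its x, for example 90 mm apart.
- pad: fixed round cork pad, 90 mm diameter, 6 mm thick. Origin: centre of its underside. On the other side of the rack from the tray.
- tape: bystander: small roll of pale tape, 44 mm diameter, 18 mm high, lying flat in the front left corner of the rack. Origin: centre of its underside. Leave it.
- brush_pot: bystander: black pot of paint brushes beyond the rack, 72 mm diameter, pot 90 mm high, brushes to 190 mm. Origin: centre of its underside. Leave it.
- leaf: bystander: flat cut-out steel leaf sprig (two pairs of leaves on a stem), about 70 by 90 mm, 4 mm thick, lying on the table next to the cork pad on its far (+x) side. Origin: centre of its underside. Leave it.
Mind the look-alikes: they are no part of the job. Of the things shaped like the bottle, the amber one is meant.

How it is judged:
By the outcome, as a careful person would: the job done as asked, in the order asked, and still so for the second after the job is handed in, with the robot touching nothing.
It also fails if it takes over 144 s, if anything falls off the work surface, if the arm or the gripper's body presses on something with over 40 N, if the wrist force passes 120 N, or if a joint passes its speed limit or range.

## Robot

A 7-joint arm with a two-finger parallel gripper is mounted at the origin on the work surface. World frame = base frame: x ahead of the robot, y to its left, z up, the work surface at z = 0. Lengths are in m, angles in rad, forces in N, time in s.
With the tool pointing down it reaches from about 0.4 to 0.85 m from the base axis. Payload 10.4 kg.
Tool frame: the origin (TCP) lies on the centre line of the jaws, within the pads' length; the fingertips stand arm.nose_length ahead of it and the grasp point (between the pads) is the TCP (arm.nose_length is the distance from the TCP to the fingertips, in m); z points along the fingers, y is the line along which they close (so a half turn about z gives the same grasp; the last joint's range is limited). The gripper opens to 87 mm and grips with 3 to 60 N. Pads are 19 mm wide; open, the fingers measure 117 mm over their backs; the gripper's body (75 mm by 190 mm) begins 51 mm behind the grasp point.
Start: joints at [1.313, 0.332, -0.065, 1.46, 0.022, 1.35, -0.088], TCP at [0.145, -0.608, 0.242] pointing down, gripper open.
Joint ranges: [-2.6, 2.6], [-0.5, 2.12], [-1.47, 1.34], [0.16, 2.42], [-1.27, 4.41], [0.06, 2.06], [-2.6, 2.6]. Speed limits (rad/s): [2.22, 2.22, 2.79, 2.79, 3.14, 3.14, 3.14].

## Interface

Orientations are given as a unit quaternion [x, y, z, w].
In Python, from cell import arm gives the robot as it stands.
- The arm moves only by the tool play_rows, never from a script. Its argument "moves" is a list of rows, each an object of numbers: "dx", "dy", "dz": the shift along the tool's x, y, z as a fraction of full scale; "yaw": the turn about the tool's z as a fraction of full scale; "jaw": the closure, from -1 (fully open) to 1 (shut). A call has 1 to 20 rows; each row is the pose to reach, as a shift and turn from the pose commanded when the call began, along the tool's axes at that moment; what a row does not reach only later rows make up. Full scale, the value 1, is 0.4 m for a shift and 45 degrees for a turn. A row lasts 1/8 s, in which the tool goes at most 62.5 mm and 10.7 degrees, less where a joint would pass 70% of its speed; a pose out of reach is approached as far as the arm can. A call with a number of a shift or a turn outside -1 to 1 is refused whole. A call with a gripper value outside its range is refused whole. The fingers move at their own pace and stop on an object; "grip_force" is the grip in N (left out, the last holds). Time passes only in rows, so rows that repeat a pose let the fingers close. It gives the time, the measured TCP pose, the force, the opening and the grip force at its end, in the units of the state.
- arm.state(): the state, without advancing time (a new reading comes with each control period).
- arm.grab_frame(name): name is "scene" or "side" or "wrist"; returns a dict with "color" (400x640x3 uint8, red, green, blue), "fx", "fy", "cx", "cy" (pixels), "D" ([k1, k2, p1, p2, k3] as OpenCV has them; the pictures are not rectified), "R" (3x3) and "t" (3): a world point X has camera coordinates R X + t. Camera axes: x right, y down, z forward; pixel columns grow to the right and rows downward; lengths in m; the calibration is good to about 2 mm. A picture is of the moment at which its call begins. There is no depth.
- arm.sign_off(): hands the job in; it is judged then, once.
Trained networks look in a picture, given as the dict that the camera call returned (one of the last four; its "shot" number tells which), for a name from the list of things; names that differ only in an ending like _2 or _b are one class to them, and where a whole thing is asked for, a point or a joint stands for the part that bears it (a point fixed in the world has none). Each returns a list of dicts, best first, with "conf" (0 to 1); they miss things now and then, are a little off and sometimes report something else, mostly with a low value. They report only what shows in the picture. A call takes as long as a camera call. They do not tell look-alikes from the thing itself.
- arm.boxes_of(picture, query): "point" ([row, column] in pixels, amid what is visible of it).
- arm.trace(picture, query): "mask" (400x640 bool, what is visible of it) and "point" ([row, column] in pixels, amid what is visible of it).
- arm.tip_of(picture, query): "point" ([row, column] in pixels: a listed point, or the origin of a listed thing).
The state is a dict: "t": time; "q": joint angles; "joint_vel": joint speeds; "joint_torque": joint torques, N m; "tcp_pos": TCP position; "eef_rot": TCP orientation; "force": force on the tool from outside, world axes, zero at the start; "ft_torque": the same for the moment, N m; "finger_gap": finger opening in m; "grip_force": force on a finger pad.
Only numpy, scipy, OpenCV 4.12 (cv2) and the standard library are available. Lean on these libraries where they do the work, as an engineer would, in place of code of your own. Each camera call takes 0.05 s, during which the arm holds its last target. There are 200 camera calls.

## Working session

There is one attempt and no reset: what is moved stays moved. The work goes in short steps, Python scripts to look and compute and a tool call to move; the robot and the scene stay as the last step left them, time stands still between calls to the robot, and variables do not carry over. Pictures are saved under pics/ and viewed, at most 14 in all, crops included, and the job is handed in when it is done.

Besides the shell and the picture viewer there is one more tool, called after ">>>" as name(argument=value, ...) on one line, values as JSON. play_rows: Moves the arm, as the interface text tells. Shift numbers are shares of 0.4 m and turn numbers shares of 45 degrees, none past 1 either way. Its arguments: {"type":"object","properties":{"moves":{"type":"array"},"grip_force":{"type":"number"}},"required":["moves"]}

```bash
ls; mkdir -p pics; python3 - <<'E'
from cell import arm
import cv2
s=arm.state(); print(s, arm.nose_length)
for n in ("scene","side"):
    p=arm.grab_frame(n); cv2.imwrite(f"pics/{n}0.png",p["color"][:,:,::-1])
    print(n,p["R"],p["t"],p["fx"],p["D"])
    for q in ("wax_tin","spray_can","bottle","square_can","rack","tray","pad","tape","leaf","brush_pot"):
        print(q,[(d["point"],round(d["conf"],2)) for d in arm.tip_of(p,q)][:4])
E
```

```text
pics
{'t': 0.0, 'q': array([ 1.31345046,  0.33287593, -0.06476089,  1.46093769,  0.02158267,
        1.34987628, -0.08846272]), 'joint_vel': array([-8.60434340e-05,  1.45302628e-03,  5.18064078e-04,  1.81457290e-04,
        9.55231123e-04, -6.64072328e-06, -4.92346322e-05]), 'joint_torque': array([-7.89754267e-04, -6.23248959e+01,  2.43415742e-02, -3.89909899e+01,
       -6.13145018e-02,  3.95537610e-02,  8.95087055e-05]), 'tcp_pos': array([ 0.14532692, -0.60750554,  0.24075325]), 'eef_rot': array([ 9.93112901e-01,  1.17159181e-01, -9.56429063e-05, -6.94705442e-04]), 'force': array([-0.22562063, -0.45287159,  0.52800487]), 'ft_torque': array([0.01421976, 0.03160308, 0.00051969]), 'grip_force': 0.0, 'finger_gap': 0.08701334694105241} 0.019
scene [[ 0.07530695  0.99715122  0.00427972]
 [ 0.78994273 -0.0570378  -0.61052205]
 [-0.6085387   0.04935728 -0.7919877 ]] [-0.05819731 -0.46489699  1.30444418] 430.4124171574544 [-0.09137158  0.          0.          0.          0.        ]
wax_tin [([199.6, 319.2], 0.88)]
spray_can [([205.7, 288.9], 0.93)]
bottle [([180.1, 311.8], 0.98), ([135.5, 367.2], 0.7)]
square_can [([200.8, 348.7], 0.75)]
rack [([189.0, 317.0], 0.79)]
tray [([157.1, 434.9], 0.56)]
pad [([174.5, 163.1], 0.59)]
tape [([168.1, 348.2], 0.53)]
leaf [([157.7, 437.0], 0.38)]
brush_pot [([287.6, 336.4], 0.56)]
side [[-0.97271984 -0.23194995 -0.00391475]
 [-0.1392049   0.59711148 -0.78998726]
 [ 0.18557505 -0.76789133 -0.61311076]] [0.60444367 0.1299421  0.70506942] 379.45251479798435 [-0.05157278  0.          0.          0.          0.        ]
wax_tin [([221.1, 319.2], 0.53)]
spray_can [([204.5, 325.1], 0.9)]
bottle [([284.0, 409.5], 0.68), ([226.0, 347.1], 0.57)]
square_can [([244.8, 312.5], 0.84)]
rack [([222.1, 336.2], 0.87)]
tray [([361.0, 348.1], 0.66)]
pad [([143.5, 385.9], 0.94)]
tape [([254.0, 352.8], 0.93)]
leaf [([211.8, 228.1], 0.54)]
brush_pot [([210.8, 230.6], 0.62), ([219.6, 315.7], 0.55)]
```

View pics/scene0.png

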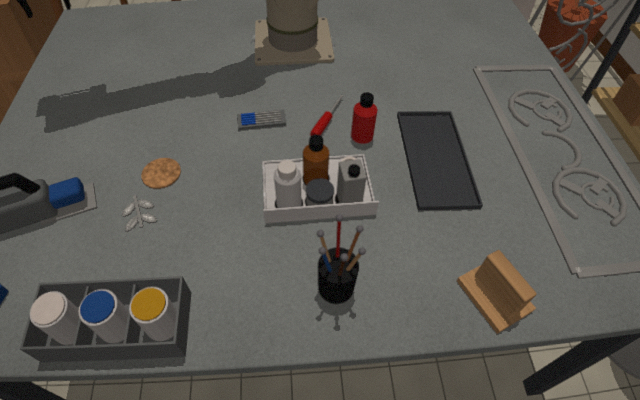

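View pics/side0.png

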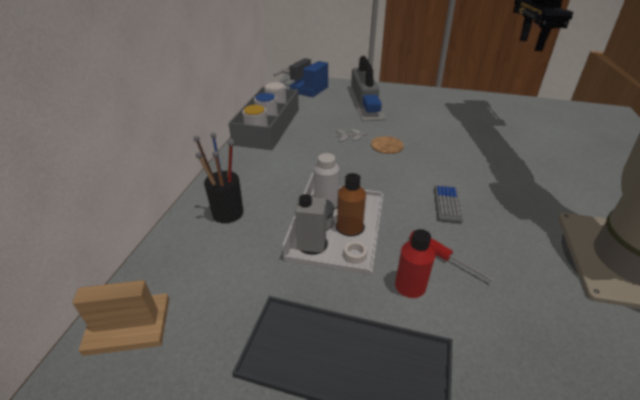

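```bash
cat > h.py <<'E'
import numpy as np, cv2
from cell import arm
def ray(p,pt):
    K=np.array([[p["fx"],0,p["cx"]],[0,p["fy"],p["cy"]],[0,0,1]])
    u=cv2.undistortPoints(np.array([[[pt[1],pt[0]]]],float),K,np.array(p["D"]))[0,0]
    R=np.array(p["R"]);d=R.T@np.array([u[0],u[1],1]);c=-R.T@np.array(p["t"]);return c,d
def onz(p,pt,z):
    c,d=ray(p,pt);return c+d*(z-c[2])/d[2]
def proj(p,X):
    K=np.array([[p["fx"],0,p["cx"]],[0,p["fy"],p["cy"]],[0,0,1]])
    return cv2.projectPoints(np.array(X,float).reshape(-1,1,3),cv2.Rodrigues(np.array(p["R"]))[0],np.array(p["t"]),K,np.array(p["D"]))[0][:,0]
E
python3 - <<'E'
from h import *
np.set_printoptions(precision=4,suppress=True)
Z=dict(wax_tin=.004,spray_can=.004,bottle=.004,square_can=.004,rack=0,tray=0,pad=0,tape=.004,leaf=0,brush_pot=0)
for n in ("scene","side"):
    p=arm.grab_frame(n); np.save(f"{n}0.npy",p,allow_pickle=True)
    for q,z in Z.items():
        print(n,q,[(onz(p,d["point"],z)[:2],round(d["conf"],2)) for d in arm.tip_of(p,q)][:3])
E
```

```text
scene wax_tin [(array([0.6115, 0.0257]), 0.61), (array([ 0.6182, -0.3636]), 0.54)]
scene spray_can [(array([ 0.6144, -0.0352]), 0.62)]
scene bottle [(array([0.5542, 0.0161]), 0.61), (array([0.4222, 0.1549]), 0.59)]
scene square_can [(array([0.6092, 0.0995]), 0.55), (array([0.5052, 0.3215]), 0.51)]
scene rack [(array([0.5802, 0.0288]), 0.89)]
scene tray [(array([0.4973, 0.3122]), 0.58), (array([ 0.6134, -0.369 ]), 0.27)]
scene pad [(array([ 0.5078, -0.3264]), 0.67)]
scene tape [(array([0.528 , 0.1038]), 0.6)]
scene leaf [(array([ 0.6164, -0.3676]), 0.68)]
scene brush_pot [(array([0.8179, 0.0442]), 0.95)]
side wax_tin [(array([0.6133, 0.0243]), 0.63)]
side spray_can []
side bottle [(array([0.5594, 0.0307]), 0.83), (array([0.4246, 0.1515]), 0.59), (array([ 0.6184, -0.0383]), 0.5)]
side square_can [(array([0.6185, 0.1067]), 0.61)]
side rack []
side tray [(array([0.5055, 0.313 ]), 0.97), (array([ 0.5132, -0.3347]), 0.56)]
side pad [(array([ 0.5154, -0.3342]), 0.64)]
side tape [(array([0.5283, 0.0986]), 0.96)]
side leaf [(array([ 0.6057, -0.3472]), 0.78)]
side brush_pot [(array([0.8207, 0.034 ]), 0.91)]
```

Scene view: spray can right (~289,206), bottle front (~312,180), square can left (~349,201), tin behind them (~319,195), tray at (~437,157), cork pad at (~162,173), red look-alike bottle at (365,120). Side view agrees. Next I move above the rack for a close look.

>>> play_rows(moves=[{"dx": 0.1,"dy": -0.09,"dz": -0.1,"yaw": 0.1},{"dx": 0.25,"dy": -0.22,"dz": -0.2,"yaw": 0.2},{"dx": 0.4,"dy": -0.35,"dz": -0.25,"yaw": 0.3},{"dx": 0.55,"dy": -0.49,"dz": -0.25,"yaw": 0.3},{"dx": 0.7,"dy": -0.63,"dz": -0.25,"yaw": 0.3},{"dx": 0.8,"dy": -0.75,"dz": -0.25,"yaw": 0.3},{"dx": 0.9,"dy": -0.85,"dz": -0.25,"yaw": 0.3},{"dx": 1.0,"dy": -0.97,"dz": -0.25,"yaw": 0.3},{"dx": 1.0,"dy": -0.97,"dz": -0.25,"yaw": 0.3},{"dx": 1.0,"dy": -0.97,"dz": -0.25,"yaw": 0.3},{"dx": 1.0,"dy": -0.97,"dz": -0.25,"yaw": 0.3}])

```text
$.moves[0]: bad value
```

>>> play_rows(moves=[{"dx": 0.1,"dy": -0.09,"dz": -0.1,"yaw": 0.1,"jaw": -1},{"dx": 0.25,"dy": -0.22,"dz": -0.2,"yaw": 0.2,"jaw": -1},{"dx": 0.4,"dy": -0.35,"dz": -0.25,"yaw": 0.3,"jaw": -1},{"dx": 0.55,"dy": -0.49,"dz": -0.25,"yaw": 0.3,"jaw": -1},{"dx": 0.7,"dy": -0.63,"dz": -0.25,"yaw": 0.3,"jaw": -1},{"dx": 0.8,"dy": -0.75,"dz": -0.25,"yaw": 0.3,"jaw": -1},{"dx": 0.9,"dy": -0.85,"dz": -0.25,"yaw": 0.3,"jaw": -1},{"dx": 1.0,"dy": -0.97,"dz": -0.25,"yaw": 0.3,"jaw": -1},{"dx": 1.0,"dy": -0.97,"dz": -0.25,"yaw": 0.3,"jaw": -1},{"dx": 1.0,"dy": -0.97,"dz": -0.25,"yaw": 0.3,"jaw": -1},{"dx": 1.0,"dy": -0.97,"dz": -0.25,"yaw": 0.3,"jaw": -1}])

```text
t: 3.58
tcp_pos: [0.4446, -0.1363, 0.3417]
eef_rot: [1.0, 0.001, 0.0, 0.0]
force: [-0.2, -0.7, -0.1]
finger_gap: 0.087
grip_force: 0.0
```

>>> play_rows(moves=[{"dx": 0.1,"dy": -0.12,"dz": 0,"yaw": 0,"jaw": -1},{"dx": 0.2,"dy": -0.25,"dz": 0,"yaw": 0,"jaw": -1},{"dx": 0.3,"dy": -0.38,"dz": 0,"yaw": 0,"jaw": -1},{"dx": 0.3,"dy": -0.41,"dz": 0,"yaw": 0,"jaw": -1},{"dx": 0.3,"dy": -0.41,"dz": 0,"yaw": 0,"jaw": -1},{"dx": 0.3,"dy": -0.41,"dz": 0,"yaw": 0,"jaw": -1}])

```text
t: 4.32
tcp_pos: [0.564, 0.0238, 0.3417]
eef_rot: [1.0, -0.002, 0.0, 0.001]
force: [0.1, 0.0, -0.1]
finger_gap: 0.087
grip_force: 0.0
```

```bash
python3 - <<'E'
from h import *
np.set_printoptions(precision=4,suppress=True)
p=arm.grab_frame("wrist"); np.save("w1.npy",p,allow_pickle=True); cv2.imwrite("pics/w1.png",p["color"][:,:,::-1])
R=np.array(p["R"]);print(-R.T@p["t"],R,p["fx"],arm.state()["tcp_pos"])
E
```

```text
[0.6458 0.0246 0.485 ] [[-0.0038 -1.      0.0012]
 [-0.9562  0.004   0.2928]
 [-0.2928 -0.     -0.9562]] 313.64033771567756 [0.564  0.0239 0.3418]
```

View pics/w1.png

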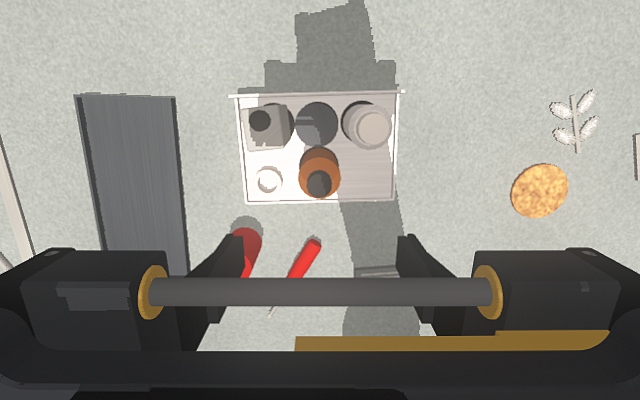

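Wrist view: square can (267,128), tin (317,125), spray can (368,126), bottle (319,172), tape (269,180), pad (540,190), tray (135,180); rack about (229–405, 92–204). Now I fit silhouettes to the masks.

```bash
cat >> h.py <<'E'
def circ(r,z): a=np.linspace(0,2*np.pi,40); return np.c_[r*np.cos(a),r*np.sin(a),0*a+z]
def box(a,b,z): return np.array([[s*a/2,t*b/2,z] for s in(-1,1) for t in(-1,1)])
M=dict(
 spray_can=[circ(.027,0),circ(.027,.094),circ(.017,.12)],
 bottle=[circ(.028,0),circ(.028,.086),circ(.011,.124)],
 square_can=[box(.052,.046,0),box(.052,.046,.1),circ(.012,.114)+[.01,0,0]],
 wax_tin=[circ(.03,0),circ(.03,.042)],
 rack=[box(.166,.236,0),box(.166,.236,.01),np.array([[.083,.118,.045],[.083,-.118,.045],[.079,.118,.045],[.079,-.118,.045],[-.083,.118,.015],[-.083,-.118,.015]])],
 tray=[box(.3,.14,0),box(.3,.14,.014)], pad=[circ(.045,0),circ(.045,.006)])
M={k:np.vstack(v) for k,v in M.items()}
from scipy.optimize import minimize
def fit(views,q,g,z,yaw0=0,fityaw=False):
    """views: list of (picture, mask); returns x,y,yaw,IoU"""
    S=4
    def cost(v):
        c,s=np.cos(v[2]),np.sin(v[2]); X=M[q]@np.array([[c,s,0],[-s,c,0],[0,0,1]])+[v[0],v[1],z]
        t=0
        for p,m in views:
            P=proj(p,X); h=cv2.convexHull(P.astype(np.float32))
            im=np.zeros((400,640),np.uint8); cv2.fillConvexPoly(im,np.round(h*16).astype(np.int32),1,cv2.LINE_8,4)
            im=im>0; t+=1-(im&m).sum()/max((im|m).sum(),1)
        return t/len(views)
    f=(lambda u:cost([u[0]/100,u[1]/100,u[2]/10])) if fityaw else (lambda u:cost([u[0]/100,u[1]/100,yaw0]))
    u0=[g[0]*100,g[1]*100]+([yaw0*10] if fityaw else [])
    sim=np.array([u0]+[np.array(u0)+np.eye(len(u0))[i]*1.0 for i in range(len(u0))])
    r=minimize(f,u0,method="Nelder-Mead",options=dict(initial_simplex=sim,xatol=.01,fatol=1e-5,maxiter=300))
    r=minimize(f,r.x,method="Nelder-Mead",options=dict(initial_simplex=r.x+.4*(sim-sim[0]),xatol=.01,fatol=1e-5,maxiter=300))
    return r.x[0]/100,r.x[1]/100,(r.x[2]/10 if fityaw else yaw0),1-r.fun
def seg(p,q,g,z,hull=False):
    """mask nearest to the expected place"""
    e=proj(p,[[g[0],g[1],z]])[0]; L=arm.trace(p,q)
    L=[d for d in L if np.hypot(d["point"][1]-e[0],d["point"][0]-e[1])<50]
    if not L: return None
    m=np.array(L[0]["mask"],bool)
    if hull:
        k=np.zeros((400,640),np.uint8); pts=np.argwhere(m)[:,::-1].astype(np.int32)
        cv2.fillConvexPoly(k,cv2.convexHull(pts),1); m=k>0
    return m
E
python3 - <<'E'
from h import *
np.set_printoptions(precision=4,suppress=True)
G=dict(spray_can=(.614,-.037,.06),square_can=(.614,.1,.06),bottle=(.555,.022,.06),rack=(.58,.029,0),tray=(.5,.313,0),pad=(.51,-.33,0))
V={n:arm.grab_frame(n) for n in("wrist","scene","side")}
ms={}
for q,g in G.items():
    for n in {"rack":["wrist"],"tray":["scene","side","wrist"]}.get(q,["wrist","scene","side"]):
        m=seg(V[n],q,g,g[2],q in("rack","tray"))
        if m is None: print(q,n,"none"); continue
        ms[q+n]=m
        z=.004 if q in("spray_can","square_can","bottle") else 0
        print(q,n,np.round(fit([(V[n],m)],q,g,z,0,q in("rack","tray","square_can")),4),m.sum())
np.savez("m1.npz",**ms)
E
```

```text
spray_can wrist [ 0.6176 -0.0354  0.      0.9509] 1784
spray_can scene [ 0.6065 -0.0394  0.      0.896 ] 1184
spray_can side [ 0.6184 -0.0461  0.      0.8057] 1100
square_can wrist [0.6171 0.0923 0.102  0.8746] 1869
square_can scene [0.6122 0.0907 0.0005 0.8366] 1112
square_can side [0.6159 0.09   0.1459 0.9477] 1666
bottle wrist [0.5543 0.0268 0.     0.9663] 1757
bottle scene [0.5435 0.0229 0.     0.8439] 1030
bottle side [0.5523 0.0225 0.     0.9423] 1476
rack wrist [0.5782 0.0278 0.0151 0.9803] 18241
tray scene [ 0.505   0.3139 -0.0471  0.9865] 6145
tray side [ 0.5075  0.3143 -0.048   0.9944] 16877
tray wrist none
pad wrist [ 0.5093 -0.3265  0.      0.9352] 2409
pad scene [ 0.5089 -0.3286  0.      0.9187] 938
pad side [ 0.5124 -0.3301  0.      0.8711] 446
```

>>> play_rows(grip_force=20, moves=[{"dx": -0.026,"dy": -0.008,"dz": 0.1,"yaw": 0,"jaw": -1},{"dx": -0.026,"dy": -0.008,"dz": 0.22,"yaw": 0,"jaw": -1},{"dx": -0.026,"dy": -0.008,"dz": 0.35,"yaw": 0,"jaw": -1},{"dx": -0.026,"dy": -0.008,"dz": 0.45,"yaw": 0,"jaw": -1},{"dx": -0.026,"dy": -0.008,"dz": 0.52,"yaw": 0,"jaw": -1},{"dx": -0.026,"dy": -0.008,"dz": 0.58,"yaw": 0,"jaw": -1},{"dx": -0.026,"dy": -0.008,"dz": 0.62,"yaw": 0,"jaw": -1},{"dx": -0.026,"dy": -0.008,"dz": 0.65,"yaw": 0,"jaw": -1},{"dx": -0.026,"dy": -0.008,"dz": 0.65,"yaw": 0,"jaw": -1},{"dx": -0.026,"dy": -0.008,"dz": 0.65,"yaw": 0,"jaw": -1}])

```text
t: 6.58
tcp_pos: [0.5544, 0.0297, 0.0823]
eef_rot: [1.0, -0.0, 0.001, 0.0]
force: [0.9, 0.0, 0.5]
finger_gap: 0.0871
grip_force: 0.0
```

>>> play_rows(grip_force=20, moves=[{"dx": 0,"dy": 0,"dz": 0,"yaw": 0,"jaw": 1},{"dx": 0,"dy": 0,"dz": 0,"yaw": 0,"jaw": 1},{"dx": 0,"dy": 0,"dz": 0,"yaw": 0,"jaw": 1},{"dx": 0,"dy": 0,"dz": 0,"yaw": 0,"jaw": 1},{"dx": 0,"dy": 0,"dz": 0,"yaw": 0,"jaw": 1}])

```text
t: 7.2
tcp_pos: [0.5541, 0.029, 0.0817]
eef_rot: [1.0, -0.001, 0.0, 0.0]
force: [0.1, -3.6, 3.5]
finger_gap: 0.0555
grip_force: 19.9
```

>>> play_rows(moves=[{"dx": 0,"dy": 0,"dz": -0.03,"yaw": 0,"jaw": 1},{"dx": 0,"dy": 0,"dz": -0.1,"yaw": 0,"jaw": 1},{"dx": 0,"dy": 0,"dz": -0.2,"yaw": 0,"jaw": 1},{"dx": -0.01,"dy": -0.03,"dz": -0.3,"yaw": 0,"jaw": 1},{"dx": -0.05,"dy": -0.1,"dz": -0.38,"yaw": 0,"jaw": 1},{"dx": -0.1,"dy": -0.2,"dz": -0.4,"yaw": 0,"jaw": 1},{"dx": -0.15,"dy": -0.3,"dz": -0.4,"yaw": 0,"jaw": 1},{"dx": -0.2,"dy": -0.4,"dz": -0.4,"yaw": 0,"jaw": 1},{"dx": -0.25,"dy": -0.5,"dz": -0.4,"yaw": 0,"jaw": 1},{"dx": -0.3,"dy": -0.6,"dz": -0.4,"yaw": 0,"jaw": 1},{"dx": -0.335,"dy": -0.68,"dz": -0.38,"yaw": 0,"jaw": 1},{"dx": -0.345,"dy": -0.715,"dz": -0.32,"yaw": 0,"jaw": 1},{"dx": -0.345,"dy": -0.723,"dz": -0.25,"yaw": 0,"jaw": 1},{"dx": -0.345,"dy": -0.723,"dz": -0.17,"yaw": 0,"jaw": 1},{"dx": -0.345,"dy": -0.723,"dz": -0.1,"yaw": 0,"jaw": 1},{"dx": -0.345,"dy": -0.723,"dz": -0.05,"yaw": 0,"jaw": 1},{"dx": -0.345,"dy": -0.723,"dz": -0.025,"yaw": 0,"jaw": 1},{"dx": -0.345,"dy": -0.723,"dz": -0.01,"yaw": 0,"jaw": 1},{"dx": -0.345,"dy": -0.723,"dz": -0.005,"yaw": 0,"jaw": 1},{"dx": -0.345,"dy": -0.723,"dz": -0.005,"yaw": 0,"jaw": 1}])

```text
t: 9.7
tcp_pos: [0.4164, 0.3192, 0.084]
eef_rot: [1.0, -0.0, 0.0, -0.0]
force: [-0.2, -0.0, -3.5]
finger_gap: 0.0553
grip_force: 19.9
```

>>> play_rows(moves=[{"dx": 0,"dy": 0,"dz": 0.003,"yaw": 0,"jaw": 1},{"dx": 0,"dy": 0,"dz": 0.003,"yaw": 0,"jaw": 1}])

```text
t: 9.95
tcp_pos: [0.4163, 0.319, 0.0825]
eef_rot: [1.0, -0.0, 0.0, -0.0]
force: [0.4, -0.6, -2.6]
finger_gap: 0.0554
grip_force: 19.9
```

>>> play_rows(moves=[{"dx": 0,"dy": 0,"dz": 0.004,"yaw": 0,"jaw": 1},{"dx": 0,"dy": 0,"dz": 0.004,"yaw": 0,"jaw": 1},{"dx": 0,"dy": 0,"dz": 0.004,"yaw": 0,"jaw": -1},{"dx": 0,"dy": 0,"dz": 0.004,"yaw": 0,"jaw": -1},{"dx": 0,"dy": 0,"dz": 0.004,"yaw": 0,"jaw": -1},{"dx": 0,"dy": 0,"dz": 0.004,"yaw": 0,"jaw": -1},{"dx": 0,"dy": 0,"dz": -0.05,"yaw": 0,"jaw": -1},{"dx": 0,"dy": 0,"dz": -0.15,"yaw": 0,"jaw": -1},{"dx": 0,"dy": 0,"dz": -0.27,"yaw": 0,"jaw": -1},{"dx": 0.02,"dy": 0.02,"dz": -0.37,"yaw": -0.05,"jaw": -1},{"dx": 0.1,"dy": 0.11,"dz": -0.4,"yaw": -0.1,"jaw": -1},{"dx": 0.2,"dy": 0.22,"dz": -0.4,"yaw": -0.13,"jaw": -1},{"dx": 0.3,"dy": 0.33,"dz": -0.4,"yaw": -0.13,"jaw": -1},{"dx": 0.4,"dy": 0.44,"dz": -0.4,"yaw": -0.13,"jaw": -1},{"dx": 0.47,"dy": 0.53,"dz": -0.4,"yaw": -0.13,"jaw": -1},{"dx": 0.502,"dy": 0.565,"dz": -0.4,"yaw": -0.13,"jaw": -1},{"dx": 0.502,"dy": 0.565,"dz": -0.4,"yaw": -0.13,"jaw": -1},{"dx": 0.502,"dy": 0.565,"dz": -0.4,"yaw": -0.13,"jaw": -1}])

```text
t: 12.2
tcp_pos: [0.6158, 0.0951, 0.2426]
eef_rot: [0.999, 0.052, -0.0, -0.0]
force: [-0.5, 0.4, 0.1]
finger_gap: 0.0868
grip_force: 0.0
```

```bash
python3 - <<'E'
from h import *
p=arm.grab_frame("wrist"); s=arm.grab_frame("side")
cv2.imwrite("pics/c2.png",np.vstack([p["color"][:200],s["color"]])[:,:,::-1])
for q,g in dict(spray_can=(.618,-.036,.06),square_can=(.617,.093,.06)).items():
    m=seg(p,q,g,g[2]); print(q, None if m is None else np.round(fit([(p,m)],q,g,.004,0.1,q=="square_can"),4))
print(arm.state()["tcp_pos"])
E
```

```text
spray_can [ 0.6171 -0.0364  0.1     0.9633]
square_can [0.6173 0.0941 0.0902 0.9201]
[0.61621615 0.09406643 0.24268527]
```

View pics/c2.png

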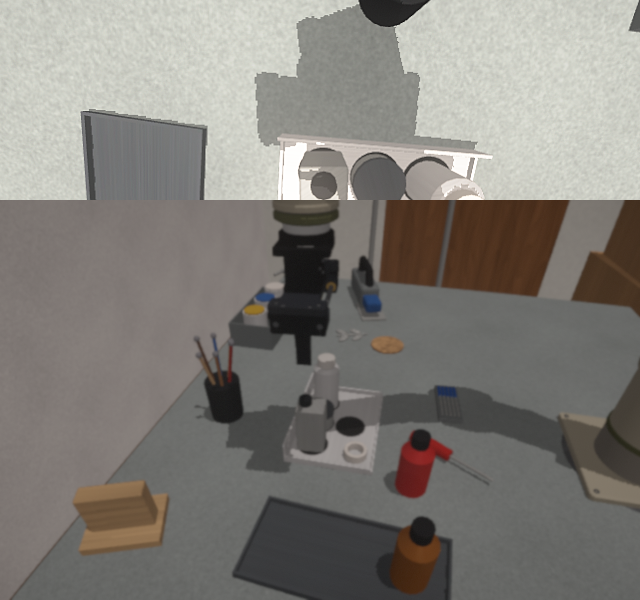

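Bottle stands upright in the tray (412,560 in the lower part); gripper is centred over the square can. Descend and grip.

>>> play_rows(grip_force=20, moves=[{"dx": 0.003,"dy": 0,"dz": 0.1,"yaw": 0,"jaw": -1},{"dx": 0.003,"dy": 0,"dz": 0.2,"yaw": 0,"jaw": -1},{"dx": 0.003,"dy": 0,"dz": 0.29,"yaw": 0,"jaw": -1},{"dx": 0.003,"dy": 0,"dz": 0.35,"yaw": 0,"jaw": -1},{"dx": 0.003,"dy": 0,"dz": 0.39,"yaw": 0,"jaw": -1},{"dx": 0.003,"dy": 0,"dz": 0.4,"yaw": 0,"jaw": -1},{"dx": 0.003,"dy": 0,"dz": 0.4,"yaw": 0,"jaw": -1},{"dx": 0.003,"dy": 0,"dz": 0.4,"yaw": 0,"jaw": -1},{"dx": 0.003,"dy": 0,"dz": 0.4,"yaw": 0,"jaw": 1},{"dx": 0.003,"dy": 0,"dz": 0.4,"yaw": 0,"jaw": 1},{"dx": 0.003,"dy": 0,"dz": 0.4,"yaw": 0,"jaw": 1},{"dx": 0.003,"dy": 0,"dz": 0.4,"yaw": 0,"jaw": 1},{"dx": 0.003,"dy": 0,"dz": 0.4,"yaw": 0,"jaw": 1},{"dx": 0.003,"dy": 0,"dz": 0.4,"yaw": 0,"jaw": 1}])

```text
t: 14.15
tcp_pos: [0.618, 0.0929, 0.0823]
eef_rot: [0.999, 0.051, 0.0, 0.0]
force: [-0.3, -0.2, 0.4]
finger_gap: 0.0461
grip_force: 20.0
```

>>> play_rows(moves=[{"dx": 0,"dy": 0,"dz": -0.03,"yaw": 0,"jaw": 1},{"dx": 0,"dy": 0,"dz": -0.1,"yaw": 0,"jaw": 1},{"dx": 0,"dy": 0,"dz": -0.2,"yaw": 0,"jaw": 1},{"dx": 0,"dy": -0.02,"dz": -0.3,"yaw": 0,"jaw": 1},{"dx": 0,"dy": -0.08,"dz": -0.33,"yaw": 0,"jaw": 1},{"dx": 0,"dy": -0.18,"dz": -0.33,"yaw": 0,"jaw": 1},{"dx": 0,"dy": -0.28,"dz": -0.33,"yaw": 0,"jaw": 1},{"dx": 0,"dy": -0.38,"dz": -0.33,"yaw": 0,"jaw": 1},{"dx": 0,"dy": -0.47,"dz": -0.32,"yaw": 0,"jaw": 1},{"dx": 0,"dy": -0.53,"dz": -0.27,"yaw": 0,"jaw": 1},{"dx": 0,"dy": -0.545,"dz": -0.19,"yaw": 0,"jaw": 1},{"dx": 0,"dy": -0.545,"dz": -0.11,"yaw": 0,"jaw": 1},{"dx": 0,"dy": -0.545,"dz": -0.05,"yaw": 0,"jaw": 1},{"dx": 0,"dy": -0.545,"dz": -0.025,"yaw": 0,"jaw": 1},{"dx": 0,"dy": -0.545,"dz": -0.012,"yaw": 0,"jaw": 1},{"dx": 0,"dy": -0.545,"dz": -0.005,"yaw": 0,"jaw": 1},{"dx": 0,"dy": -0.545,"dz": -0.002,"yaw": 0,"jaw": 1},{"dx": 0,"dy": -0.545,"dz": 0,"yaw": 0,"jaw": 1},{"dx": 0,"dy": -0.545,"dz": 0,"yaw": 0,"jaw": 1}])

```text
t: 16.52
tcp_pos: [0.5961, 0.3098, 0.0826]
eef_rot: [0.999, 0.051, 0.0, -0.0]
force: [-0.1, 0.5, -3.3]
finger_gap: 0.0461
grip_force: 20.0
```

>>> play_rows(moves=[{"dx": 0,"dy": 0,"dz": 0.002,"yaw": 0,"jaw": 1},{"dx": 0,"dy": 0,"dz": 0.002,"yaw": 0,"jaw": 1},{"dx": 0,"dy": 0,"dz": 0.002,"yaw": 0,"jaw": -1},{"dx": 0,"dy": 0,"dz": 0.002,"yaw": 0,"jaw": -1},{"dx": 0,"dy": 0,"dz": 0.002,"yaw": 0,"jaw": -1},{"dx": 0,"dy": 0,"dz": 0.002,"yaw": 0,"jaw": -1},{"dx": 0,"dy": 0,"dz": -0.05,"yaw": 0,"jaw": -1},{"dx": 0,"dy": 0,"dz": -0.15,"yaw": 0,"jaw": -1},{"dx": 0,"dy": 0.01,"dz": -0.27,"yaw": 0,"jaw": -1},{"dx": 0,"dy": 0.07,"dz": -0.35,"yaw": 0,"jaw": -1},{"dx": 0,"dy": 0.18,"dz": -0.35,"yaw": 0.1,"jaw": -1},{"dx": -0.01,"dy": 0.31,"dz": -0.35,"yaw": 0.13,"jaw": -1},{"dx": -0.02,"dy": 0.44,"dz": -0.35,"yaw": 0.13,"jaw": -1},{"dx": -0.03,"dy": 0.57,"dz": -0.35,"yaw": 0.13,"jaw": -1},{"dx": -0.035,"dy": 0.7,"dz": -0.35,"yaw": 0.13,"jaw": -1},{"dx": -0.035,"dy": 0.81,"dz": -0.35,"yaw": 0.13,"jaw": -1},{"dx": -0.035,"dy": 0.865,"dz": -0.35,"yaw": 0.13,"jaw": -1},{"dx": -0.035,"dy": 0.865,"dz": -0.35,"yaw": 0.13,"jaw": -1},{"dx": -0.035,"dy": 0.865,"dz": -0.35,"yaw": 0.13,"jaw": -1},{"dx": -0.035,"dy": 0.865,"dz": -0.35,"yaw": 0.13,"jaw": -1}])

```text
t: 19.02
tcp_pos: [0.6169, -0.0335, 0.2226]
eef_rot: [1.0, 0.001, 0.0, -0.0]
force: [0.1, 0.1, -0.2]
finger_gap: 0.0872
grip_force: 0.0
```

```bash
python3 - <<'E'
from h import *
p=arm.grab_frame("wrist"); s=arm.grab_frame("side")
cv2.imwrite("pics/c3.png",np.vstack([p["color"][:200],s["color"]])[:,:,::-1])
for q,g in dict(spray_can=(.618,-.036,.06),wax_tin=(.618,.029,.03)).items():
    m=seg(p,q,g,g[2]); print(q, None if m is None else np.round(fit([(p,m)],q,g,.004),4))
print(arm.state()["tcp_pos"])
E
```

```text
spray_can [ 0.6183 -0.0359  0.      0.9665]
wax_tin [0.6174 0.0299 0.     0.9424]
[ 0.61695585 -0.03504265  0.22236331]
```

View pics/c3.png

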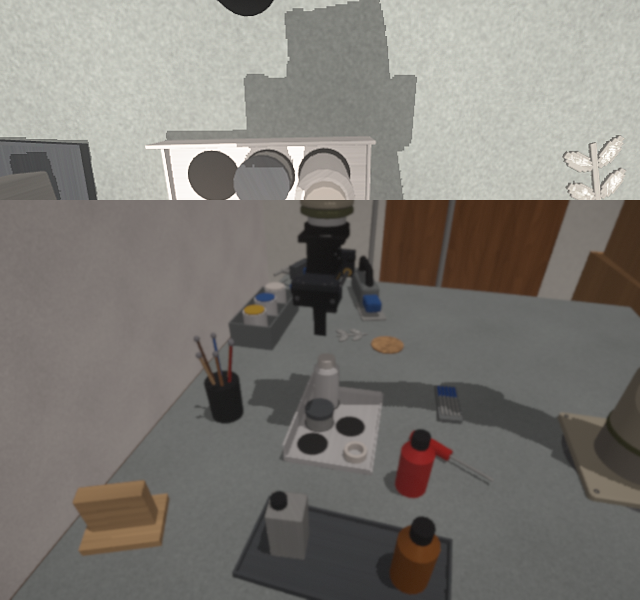

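Square can stands in the tray (288,525); spray can and tin are in the rack. Grip the spray can.

>>> play_rows(grip_force=20, moves=[{"dx": 0.003,"dy": 0.002,"dz": 0.1,"yaw": 0,"jaw": -1},{"dx": 0.003,"dy": 0.002,"dz": 0.2,"yaw": 0,"jaw": -1},{"dx": 0.003,"dy": 0.002,"dz": 0.27,"yaw": 0,"jaw": -1},{"dx": 0.003,"dy": 0.002,"dz": 0.32,"yaw": 0,"jaw": -1},{"dx": 0.003,"dy": 0.002,"dz": 0.34,"yaw": 0,"jaw": -1},{"dx": 0.003,"dy": 0.002,"dz": 0.348,"yaw": 0,"jaw": -1},{"dx": 0.003,"dy": 0.002,"dz": 0.348,"yaw": 0,"jaw": -1},{"dx": 0.003,"dy": 0.002,"dz": 0.348,"yaw": 0,"jaw": -1},{"dx": 0.003,"dy": 0.002,"dz": 0.348,"yaw": 0,"jaw": 1},{"dx": 0.003,"dy": 0.002,"dz": 0.348,"yaw": 0,"jaw": 1},{"dx": 0.003,"dy": 0.002,"dz": 0.348,"yaw": 0,"jaw": 1},{"dx": 0.003,"dy": 0.002,"dz": 0.348,"yaw": 0,"jaw": 1},{"dx": 0.003,"dy": 0.002,"dz": 0.348,"yaw": 0,"jaw": 1},{"dx": 0.003,"dy": 0.002,"dz": 0.348,"yaw": 0,"jaw": 1}])

```text
t: 20.98
tcp_pos: [0.6182, -0.0368, 0.0831]
eef_rot: [1.0, -0.0, 0.0, 0.0]
force: [0.3, -0.1, 0.7]
finger_gap: 0.0531
grip_force: 20.0
```

>>> play_rows(moves=[{"dx": 0,"dy": 0,"dz": -0.03,"yaw": 0,"jaw": 1},{"dx": 0,"dy": 0,"dz": -0.1,"yaw": 0,"jaw": 1},{"dx": 0,"dy": 0,"dz": -0.2,"yaw": 0,"jaw": 1},{"dx": -0.01,"dy": -0.01,"dz": -0.3,"yaw": 0,"jaw": 1},{"dx": -0.05,"dy": -0.07,"dz": -0.36,"yaw": 0,"jaw": 1},{"dx": -0.1,"dy": -0.18,"dz": -0.37,"yaw": 0,"jaw": 1},{"dx": -0.16,"dy": -0.3,"dz": -0.37,"yaw": 0,"jaw": 1},{"dx": -0.22,"dy": -0.42,"dz": -0.37,"yaw": 0,"jaw": 1},{"dx": -0.27,"dy": -0.54,"dz": -0.37,"yaw": 0,"jaw": 1},{"dx": -0.28,"dy": -0.66,"dz": -0.37,"yaw": 0,"jaw": 1},{"dx": -0.28,"dy": -0.77,"dz": -0.37,"yaw": 0,"jaw": 1},{"dx": -0.28,"dy": -0.85,"dz": -0.35,"yaw": 0,"jaw": 1},{"dx": -0.28,"dy": -0.877,"dz": -0.27,"yaw": 0,"jaw": 1},{"dx": -0.28,"dy": -0.877,"dz": -0.17,"yaw": 0,"jaw": 1},{"dx": -0.28,"dy": -0.877,"dz": -0.09,"yaw": 0,"jaw": 1},{"dx": -0.28,"dy": -0.877,"dz": -0.04,"yaw": 0,"jaw": 1},{"dx": -0.28,"dy": -0.877,"dz": -0.015,"yaw": 0,"jaw": 1},{"dx": -0.28,"dy": -0.877,"dz": -0.005,"yaw": 0,"jaw": 1},{"dx": -0.28,"dy": -0.877,"dz": 0,"yaw": 0,"jaw": 1},{"dx": -0.28,"dy": -0.877,"dz": 0,"yaw": 0,"jaw": 1}])

```text
t: 23.48
tcp_pos: [0.5068, 0.3144, 0.0838]
eef_rot: [1.0, -0.0, 0.0, -0.0]
force: [-0.0, 0.1, -2.7]
finger_gap: 0.0534
grip_force: 20.0
```

>>> play_rows(moves=[{"dx": 0,"dy": 0,"dz": 0.001,"yaw": 0,"jaw": 1},{"dx": 0,"dy": 0,"dz": 0.002,"yaw": 0,"jaw": 1},{"dx": 0,"dy": 0,"dz": 0.002,"yaw": 0,"jaw": 1},{"dx": 0,"dy": 0,"dz": 0.002,"yaw": 0,"jaw": -1},{"dx": 0,"dy": 0,"dz": 0.002,"yaw": 0,"jaw": -1},{"dx": 0,"dy": 0,"dz": 0.002,"yaw": 0,"jaw": -1},{"dx": 0,"dy": 0,"dz": 0.002,"yaw": 0,"jaw": -1},{"dx": 0,"dy": 0,"dz": -0.05,"yaw": 0,"jaw": -1},{"dx": 0,"dy": 0,"dz": -0.15,"yaw": 0,"jaw": -1},{"dx": 0,"dy": 0.01,"dz": -0.27,"yaw": 0,"jaw": -1},{"dx": 0,"dy": 0.07,"dz": -0.35,"yaw": 0,"jaw": -1},{"dx": 0.03,"dy": 0.18,"dz": -0.35,"yaw": 0,"jaw": -1},{"dx": 0.08,"dy": 0.31,"dz": -0.35,"yaw": 0,"jaw": -1},{"dx": 0.15,"dy": 0.44,"dz": -0.35,"yaw": 0,"jaw": -1},{"dx": 0.22,"dy": 0.57,"dz": -0.35,"yaw": 0,"jaw": -1},{"dx": 0.26,"dy": 0.67,"dz": -0.35,"yaw": 0,"jaw": -1},{"dx": 0.277,"dy": 0.712,"dz": -0.35,"yaw": 0,"jaw": -1},{"dx": 0.277,"dy": 0.712,"dz": -0.35,"yaw": 0,"jaw": -1},{"dx": 0.277,"dy": 0.712,"dz": -0.35,"yaw": 0,"jaw": -1},{"dx": 0.277,"dy": 0.712,"dz": -0.35,"yaw": 0,"jaw": -1}])

```text
t: 25.98
tcp_pos: [0.6166, 0.0314, 0.2235]
eef_rot: [1.0, 0.001, 0.0, -0.0]
force: [-0.4, -0.3, -0.2]
finger_gap: 0.0872
grip_force: 0.0
```

```bash
python3 - <<'E'
from h import *
p=arm.grab_frame("wrist"); s=arm.grab_frame("side"); c=arm.grab_frame("scene")
cv2.imwrite("pics/c4.png",np.vstack([p["color"][:200],s["color"]])[:,:,::-1])
m=seg(p,"wax_tin",(.618,.029),.03); print(None if m is None else np.round(fit([(p,m)],"wax_tin",(.618,.029),.004),4))
print(arm.state()["tcp_pos"])
E
```

```text
[0.616  0.0303 0.     0.9163]
[0.61689134 0.03000395 0.22323681]
```

View pics/c4.png

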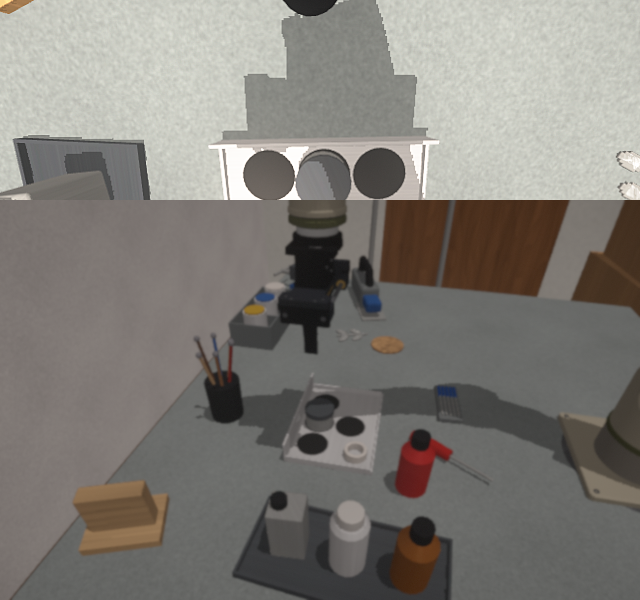

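All three stand upright in the tray (288,525), (348,540), (414,555); the tin is free. Grip the tin.

>>> play_rows(grip_force=20, moves=[{"dx": 0.001,"dy": 0,"dz": 0.1,"yaw": 0,"jaw": -1},{"dx": 0.001,"dy": 0,"dz": 0.22,"yaw": 0,"jaw": -1},{"dx": 0.001,"dy": 0,"dz": 0.33,"yaw": 0,"jaw": -1},{"dx": 0.001,"dy": 0,"dz": 0.4,"yaw": 0,"jaw": -1},{"dx": 0.001,"dy": 0,"dz": 0.44,"yaw": 0,"jaw": -1},{"dx": 0.001,"dy": 0,"dz": 0.46,"yaw": 0,"jaw": -1},{"dx": 0.001,"dy": 0,"dz": 0.47,"yaw": 0,"jaw": -1},{"dx": 0.001,"dy": 0,"dz": 0.47,"yaw": 0,"jaw": -1},{"dx": 0.001,"dy": 0,"dz": 0.47,"yaw": 0,"jaw": -1},{"dx": 0.001,"dy": 0,"dz": 0.47,"yaw": 0,"jaw": 1},{"dx": 0.001,"dy": 0,"dz": 0.47,"yaw": 0,"jaw": 1},{"dx": 0.001,"dy": 0,"dz": 0.47,"yaw": 0,"jaw": 1},{"dx": 0.001,"dy": 0,"dz": 0.47,"yaw": 0,"jaw": 1},{"dx": 0.001,"dy": 0,"dz": 0.47,"yaw": 0,"jaw": 1}])

```text
t: 27.92
tcp_pos: [0.6175, 0.0293, 0.0352]
eef_rot: [1.0, -0.0, 0.0, 0.0]
force: [-1.1, 0.3, 0.4]
finger_gap: 0.0574
grip_force: 20.0
```

>>> play_rows(moves=[{"dx": 0,"dy": 0,"dz": -0.03,"yaw": 0,"jaw": 1},{"dx": 0,"dy": 0,"dz": -0.1,"yaw": 0,"jaw": 1},{"dx": 0,"dy": 0,"dz": -0.2,"yaw": 0,"jaw": 1},{"dx": -0.02,"dy": 0.02,"dz": -0.3,"yaw": 0,"jaw": 1},{"dx": -0.06,"dy": 0.08,"dz": -0.4,"yaw": 0,"jaw": 1},{"dx": -0.12,"dy": 0.18,"dz": -0.5,"yaw": 0,"jaw": 1},{"dx": -0.18,"dy": 0.3,"dz": -0.55,"yaw": 0,"jaw": 1},{"dx": -0.24,"dy": 0.42,"dz": -0.55,"yaw": 0,"jaw": 1},{"dx": -0.27,"dy": 0.53,"dz": -0.55,"yaw": 0,"jaw": 1},{"dx": -0.27,"dy": 0.6,"dz": -0.55,"yaw": 0,"jaw": 1},{"dx": -0.27,"dy": 0.62,"dz": -0.55,"yaw": 0,"jaw": 1},{"dx": -0.27,"dy": 0.62,"dz": -0.55,"yaw": 0,"jaw": 1},{"dx": -0.27,"dy": 0.62,"dz": -0.55,"yaw": 0,"jaw": 1},{"dx": -0.27,"dy": 0.62,"dz": -0.55,"yaw": 0,"jaw": 1}])

```text
t: 29.68
tcp_pos: [0.5095, -0.2173, 0.2553]
eef_rot: [1.0, 0.001, 0.0, -0.0]
force: [0.2, -0.1, -1.0]
finger_gap: 0.0575
grip_force: 20.0
```

```bash
python3 - <<'E'
from h import *
p=arm.grab_frame("wrist"); cv2.imwrite("pics/w5.png",p["color"][:,:,::-1])
m=seg(p,"pad",(.51,-.328),0); print(None if m is None else (np.round(fit([(p,m)],"pad",(.51,-.328),0),4),m.sum(), np.argwhere(m).min(0),np.argwhere(m).max(0)))
print(arm.state()["tcp_pos"],arm.state()["finger_gap"])
E
```

```text
(array([ 0.5088, -0.3264,  0.    ,  0.932 ]), np.int64(3716), array([135, 371]), array([201, 440]))
[ 0.509414   -0.21781719  0.25521548] 0.05755394701814493
```

View pics/w5.png

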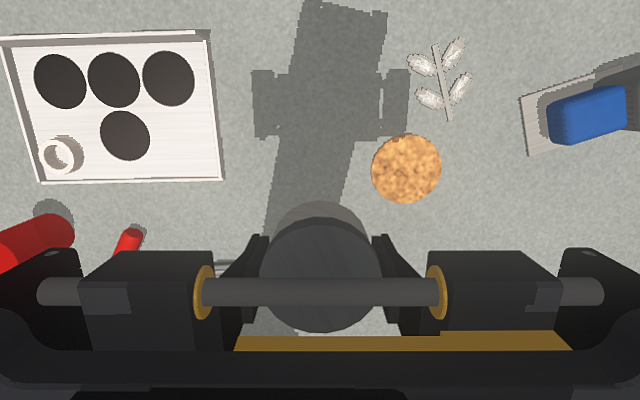

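Wrist view: pad centre at (406,169), tin in grip at (320,265), four rack discs visible and clean. Place the tin.

>>> play_rows(moves=[{"dx": 0,"dy": 0.04,"dz": 0.02,"yaw": 0,"jaw": 1},{"dx": 0,"dy": 0.12,"dz": 0.08,"yaw": 0,"jaw": 1},{"dx": 0,"dy": 0.21,"dz": 0.17,"yaw": 0,"jaw": 1},{"dx": 0,"dy": 0.262,"dz": 0.27,"yaw": 0,"jaw": 1},{"dx": 0,"dy": 0.272,"dz": 0.37,"yaw": 0,"jaw": 1},{"dx": 0,"dy": 0.272,"dz": 0.45,"yaw": 0,"jaw": 1},{"dx": 0,"dy": 0.272,"dz": 0.5,"yaw": 0,"jaw": 1},{"dx": 0,"dy": 0.272,"dz": 0.525,"yaw": 0,"jaw": 1},{"dx": 0,"dy": 0.272,"dz": 0.536,"yaw": 0,"jaw": 1},{"dx": 0,"dy": 0.272,"dz": 0.541,"yaw": 0,"jaw": 1},{"dx": 0,"dy": 0.272,"dz": 0.541,"yaw": 0,"jaw": 1},{"dx": 0,"dy": 0.272,"dz": 0.541,"yaw": 0,"jaw": 1}])

```text
t: 31.28
tcp_pos: [0.5094, -0.3275, 0.0394]
eef_rot: [1.0, -0.0, 0.0, 0.0]
force: [0.1, 0.3, -1.3]
finger_gap: 0.0577
grip_force: 20.0
```

>>> play_rows(moves=[{"dx": 0,"dy": 0,"dz": 0.003,"yaw": 0,"jaw": 1},{"dx": 0,"dy": 0,"dz": 0.005,"yaw": 0,"jaw": 1},{"dx": 0,"dy": 0,"dz": 0.005,"yaw": 0,"jaw": 1}])

```text
t: 31.65
tcp_pos: [0.5093, -0.3274, 0.0371]
eef_rot: [1.0, -0.0, 0.0, 0.0]
force: [-2.0, 0.4, 3.6]
finger_gap: 0.0576
grip_force: 20.0
```

>>> play_rows(moves=[{"dx": 0,"dy": 0,"dz": 0,"yaw": 0,"jaw": -1},{"dx": 0,"dy": 0,"dz": 0,"yaw": 0,"jaw": -1},{"dx": 0,"dy": 0,"dz": 0,"yaw": 0,"jaw": -1},{"dx": 0,"dy": 0,"dz": 0,"yaw": 0,"jaw": -1},{"dx": 0,"dy": 0,"dz": -0.05,"yaw": 0,"jaw": -1},{"dx": 0,"dy": 0,"dz": -0.15,"yaw": 0,"jaw": -1},{"dx": 0,"dy": -0.02,"dz": -0.27,"yaw": 0,"jaw": -1},{"dx": 0,"dy": -0.1,"dz": -0.4,"yaw": 0,"jaw": -1},{"dx": 0,"dy": -0.22,"dz": -0.5,"yaw": 0,"jaw": -1},{"dx": 0,"dy": -0.32,"dz": -0.5,"yaw": 0,"jaw": -1},{"dx": 0,"dy": -0.35,"dz": -0.5,"yaw": 0,"jaw": -1},{"dx": 0,"dy": -0.35,"dz": -0.5,"yaw": 0,"jaw": -1},{"dx": 0,"dy": -0.35,"dz": -0.5,"yaw": 0,"jaw": -1}])

```text
t: 33.28
tcp_pos: [0.5089, -0.1889, 0.2367]
eef_rot: [1.0, -0.001, -0.0, 0.0]
force: [0.3, -0.0, -0.0]
finger_gap: 0.0869
grip_force: 0.0
```

```bash
python3 - <<'E'
from h import *
p=arm.grab_frame("wrist"); cv2.imwrite("pics/w6.png",p["color"][:,:,::-1])
m=seg(p,"wax_tin",(.51,-.328),.03); print(None if m is None else np.round(fit([(p,m)],"wax_tin",(.51,-.328),.006),4))
m=seg(p,"pad",(.51,-.328),0,True); print(None if m is None else np.round(fit([(p,m)],"pad",(.51,-.328),0),4))
print(arm.state()["tcp_pos"])
E
```

```text
[ 0.5081 -0.3251  0.      0.8942]
[ 0.5085 -0.326   0.      0.8338]
[ 0.50903242 -0.18846514  0.23646531]
```

View pics/w6.png

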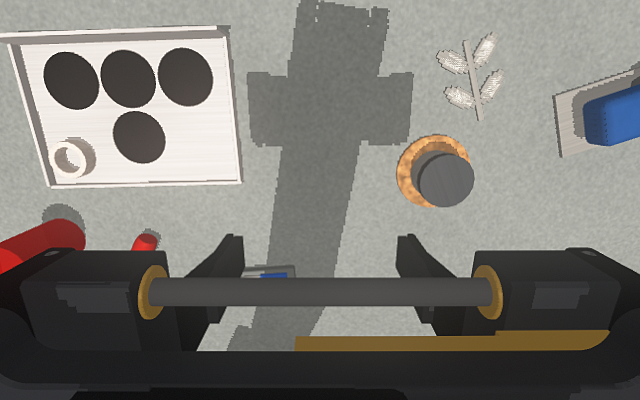

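Tin sits centred on the pad (445,180 on pad around 433,172; parallax accounted). Now fetch the spray can back.

>>> play_rows(moves=[{"dx": 0,"dy": -0.05,"dz": 0,"yaw": 0,"jaw": -1},{"dx": 0,"dy": -0.15,"dz": 0,"yaw": 0,"jaw": -1},{"dx": 0,"dy": -0.29,"dz": 0,"yaw": 0,"jaw": -1},{"dx": 0,"dy": -0.43,"dz": 0,"yaw": 0,"jaw": -1},{"dx": 0,"dy": -0.57,"dz": 0,"yaw": 0,"jaw": -1},{"dx": -0.006,"dy": -0.71,"dz": 0,"yaw": 0,"jaw": -1},{"dx": -0.006,"dy": -0.85,"dz": 0,"yaw": 0,"jaw": -1},{"dx": -0.006,"dy": -0.95,"dz": 0,"yaw": 0,"jaw": -1},{"dx": -0.006,"dy": -0.99,"dz": 0,"yaw": 0,"jaw": -1},{"dx": -0.006,"dy": -0.99,"dz": 0,"yaw": 0,"jaw": -1},{"dx": -0.006,"dy": -0.99,"dz": 0,"yaw": 0,"jaw": -1}])

```text
t: 34.8
tcp_pos: [0.5075, 0.2071, 0.2366]
eef_rot: [1.0, -0.001, -0.0, 0.0]
force: [1.3, -0.0, 0.1]
finger_gap: 0.0871
grip_force: 0.0
```

```bash
python3 - <<'E'
from h import *
p=arm.grab_frame("wrist"); cv2.imwrite("pics/w7.png",p["color"][:,:,::-1])
for q,g in dict(spray_can=(.507,.314),bottle=(.416,.319),square_can=(.596,.31)).items():
    m=seg(p,q,g,.06); print(q,None if m is None else np.round(fit([(p,m)],q,g,.004,.1),4))
# disc centroids in the rack: dark regions
K=((p["color"].max(2)<70)*255).astype(np.uint8)
n,l,st,ce=cv2.connectedComponentsWithStats(K)
for i in range(1,n):
    if 300<st[i,4]<6000: print(st[i],ce[i],np.round(onz(p,ce[i][::-1],.004)[:2],4))
print(arm.state()["tcp_pos"])
E
```

```text
spray_can [0.5058 0.315  0.1    0.9502]
bottle [0.4241 0.3157 0.1    0.2594]
square_can [0.5945 0.3096 0.1    0.9431]
[ 511   46   54   58 1180] [539.41694915  63.68644068] [ 0.6311 -0.037 ]
[ 395   49   55   57 2401] [421.81757601  76.71178676] [0.6174 0.0932]
[ 453   48   54   57 1557] [479.41554271  68.47077714] [0.626  0.0296]
[174  67  35  32 857] [190.78646441  82.69428238] [0.6118 0.3533]
[0.5075073  0.20745456 0.23676053]
```

>>> play_rows(grip_force=20, moves=[{"dx": -0.002,"dy": -0.06,"dz": 0,"yaw": 0,"jaw": -1},{"dx": -0.002,"dy": -0.16,"dz": 0,"yaw": 0,"jaw": -1},{"dx": -0.002,"dy": -0.25,"dz": 0,"yaw": 0,"jaw": -1},{"dx": -0.002,"dy": -0.268,"dz": 0,"yaw": 0,"jaw": -1},{"dx": -0.002,"dy": -0.268,"dz": 0.05,"yaw": 0,"jaw": -1},{"dx": -0.002,"dy": -0.268,"dz": 0.14,"yaw": 0,"jaw": -1},{"dx": -0.002,"dy": -0.268,"dz": 0.24,"yaw": 0,"jaw": -1},{"dx": -0.002,"dy": -0.268,"dz": 0.32,"yaw": 0,"jaw": -1},{"dx": -0.002,"dy": -0.268,"dz": 0.365,"yaw": 0,"jaw": -1},{"dx": -0.002,"dy": -0.268,"dz": 0.383,"yaw": 0,"jaw": -1},{"dx": -0.002,"dy": -0.268,"dz": 0.383,"yaw": 0,"jaw": -1},{"dx": -0.002,"dy": -0.268,"dz": 0.383,"yaw": 0,"jaw": -1},{"dx": -0.002,"dy": -0.268,"dz": 0.383,"yaw": 0,"jaw": 1},{"dx": -0.002,"dy": -0.268,"dz": 0.383,"yaw": 0,"jaw": 1},{"dx": -0.002,"dy": -0.268,"dz": 0.383,"yaw": 0,"jaw": 1},{"dx": -0.002,"dy": -0.268,"dz": 0.383,"yaw": 0,"jaw": 1},{"dx": -0.002,"dy": -0.268,"dz": 0.383,"yaw": 0,"jaw": 1},{"dx": -0.002,"dy": -0.268,"dz": 0.383,"yaw": 0,"jaw": 1}])

```text
t: 37.25
tcp_pos: [0.5065, 0.3157, 0.0835]
eef_rot: [1.0, -0.0, -0.0, 0.0]
force: [-0.3, -1.4, 0.9]
finger_gap: 0.0534
grip_force: 19.9
```

>>> play_rows(moves=[{"dx": 0,"dy": 0,"dz": -0.03,"yaw": 0,"jaw": 1},{"dx": 0,"dy": 0,"dz": -0.1,"yaw": 0,"jaw": 1},{"dx": 0,"dy": 0,"dz": -0.2,"yaw": 0,"jaw": 1},{"dx": 0,"dy": 0.01,"dz": -0.3,"yaw": 0,"jaw": 1},{"dx": 0,"dy": 0.07,"dz": -0.37,"yaw": 0,"jaw": 1},{"dx": 0.02,"dy": 0.18,"dz": -0.38,"yaw": 0,"jaw": 1},{"dx": 0.07,"dy": 0.3,"dz": -0.38,"yaw": 0,"jaw": 1},{"dx": 0.13,"dy": 0.42,"dz": -0.38,"yaw": 0,"jaw": 1},{"dx": 0.19,"dy": 0.54,"dz": -0.38,"yaw": 0,"jaw": 1},{"dx": 0.25,"dy": 0.66,"dz": -0.38,"yaw": 0,"jaw": 1},{"dx": 0.28,"dy": 0.78,"dz": -0.38,"yaw": 0,"jaw": 1},{"dx": 0.28,"dy": 0.85,"dz": -0.36,"yaw": 0,"jaw": 1},{"dx": 0.28,"dy": 0.88,"dz": -0.3,"yaw": 0,"jaw": 1},{"dx": 0.28,"dy": 0.88,"dz": -0.2,"yaw": 0,"jaw": 1},{"dx": 0.28,"dy": 0.88,"dz": -0.11,"yaw": 0,"jaw": 1},{"dx": 0.28,"dy": 0.88,"dz": -0.05,"yaw": 0,"jaw": 1},{"dx": 0.28,"dy": 0.88,"dz": -0.02,"yaw": 0,"jaw": 1},{"dx": 0.28,"dy": 0.88,"dz": -0.008,"yaw": 0,"jaw": 1},{"dx": 0.28,"dy": 0.88,"dz": -0.003,"yaw": 0,"jaw": 1},{"dx": 0.28,"dy": 0.88,"dz": -0.003,"yaw": 0,"jaw": 1}])

```text
t: 39.75
tcp_pos: [0.6186, -0.0362, 0.0855]
eef_rot: [1.0, -0.0, 0.001, 0.0]
force: [0.3, -0.3, -2.0]
finger_gap: 0.0532
grip_force: 19.9
```

>>> play_rows(moves=[{"dx": 0,"dy": 0,"dz": 0.002,"yaw": 0,"jaw": 1},{"dx": 0,"dy": 0,"dz": 0.002,"yaw": 0,"jaw": 1}])

```text
t: 40.0
tcp_pos: [0.6183, -0.0363, 0.0842]
eef_rot: [1.0, -0.0, 0.0, 0.0]
force: [-0.4, 0.7, -2.0]
finger_gap: 0.0531
grip_force: 19.9
```

>>> play_rows(moves=[{"dx": 0,"dy": 0,"dz": 0.003,"yaw": 0,"jaw": 1},{"dx": 0,"dy": 0,"dz": 0.003,"yaw": 0,"jaw": 1},{"dx": 0,"dy": 0,"dz": 0.003,"yaw": 0,"jaw": -1},{"dx": 0,"dy": 0,"dz": 0.003,"yaw": 0,"jaw": -1},{"dx": 0,"dy": 0,"dz": 0.003,"yaw": 0,"jaw": -1},{"dx": 0,"dy": 0,"dz": 0.003,"yaw": 0,"jaw": -1},{"dx": 0,"dy": 0,"dz": -0.05,"yaw": 0,"jaw": -1},{"dx": 0,"dy": 0,"dz": -0.15,"yaw": 0,"jaw": -1},{"dx": 0,"dy": -0.01,"dz": -0.27,"yaw": 0,"jaw": -1},{"dx": 0,"dy": -0.07,"dz": -0.35,"yaw": 0,"jaw": -1},{"dx": 0,"dy": -0.18,"dz": -0.35,"yaw": -0.08,"jaw": -1},{"dx": -0.01,"dy": -0.31,"dz": -0.35,"yaw": -0.13,"jaw": -1},{"dx": -0.02,"dy": -0.44,"dz": -0.35,"yaw": -0.13,"jaw": -1},{"dx": -0.03,"dy": -0.57,"dz": -0.35,"yaw": -0.13,"jaw": -1},{"dx": -0.05,"dy": -0.7,"dz": -0.35,"yaw": -0.13,"jaw": -1},{"dx": -0.055,"dy": -0.81,"dz": -0.35,"yaw": -0.13,"jaw": -1},{"dx": -0.055,"dy": -0.865,"dz": -0.35,"yaw": -0.13,"jaw": -1},{"dx": -0.055,"dy": -0.865,"dz": -0.35,"yaw": -0.13,"jaw": -1},{"dx": -0.055,"dy": -0.865,"dz": -0.35,"yaw": -0.13,"jaw": -1},{"dx": -0.055,"dy": -0.865,"dz": -0.35,"yaw": -0.13,"jaw": -1}])

```text
t: 42.5
tcp_pos: [0.5972, 0.3082, 0.2244]
eef_rot: [0.999, 0.05, 0.0, 0.0]
force: [0.1, 0.1, 0.1]
finger_gap: 0.0869
grip_force: 0.0
```

```bash
python3 - <<'E'
from h import *
p=arm.grab_frame("wrist"); s=arm.grab_frame("side")
cv2.imwrite("pics/c8.png",np.vstack([p["color"][:200],s["color"]])[:,:,::-1])
for q,g in dict(spray_can=(.618,-.036),square_can=(.596,.31)).items():
    m=seg(p,q,g,.06); print(q,None if m is None else np.round(fit([(p,m)],q,g,.004,.1,q=="square_can"),4))
print(arm.state()["tcp_pos"],arm.state()["eef_rot"])
E
```

```text
spray_can [ 0.6182 -0.0387  0.1     0.9713]
square_can [0.5955 0.3103 0.0965 0.9417]
[0.59671546 0.30909332 0.2240521 ] [9.98741035e-01 5.01629332e-02 9.02811501e-05 1.30981647e-04]
```

View pics/c8.png

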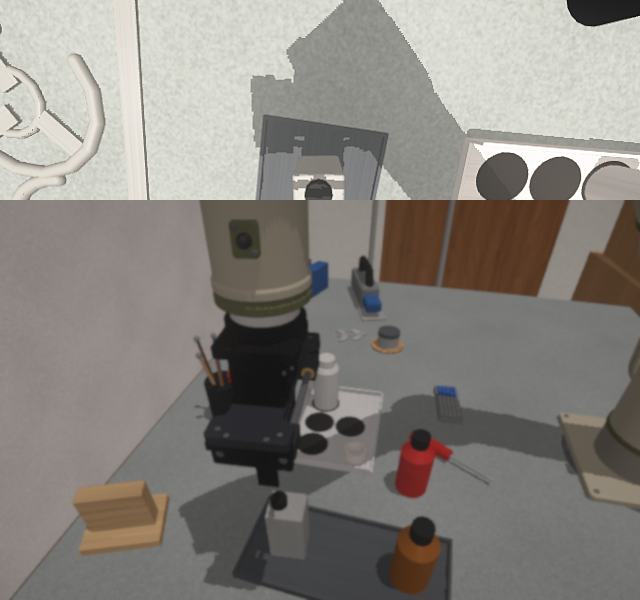

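Spray can stands upright back on its place (326,380 lower); tin on the pad (388,340). Grip the square can.

>>> play_rows(grip_force=20, moves=[{"dx": -0.001,"dy": -0.001,"dz": 0.1,"yaw": 0,"jaw": -1},{"dx": -0.001,"dy": -0.001,"dz": 0.2,"yaw": 0,"jaw": -1},{"dx": -0.001,"dy": -0.001,"dz": 0.28,"yaw": 0,"jaw": -1},{"dx": -0.001,"dy": -0.001,"dz": 0.33,"yaw": 0,"jaw": -1},{"dx": -0.001,"dy": -0.001,"dz": 0.35,"yaw": 0,"jaw": -1},{"dx": -0.001,"dy": -0.001,"dz": 0.354,"yaw": 0,"jaw": -1},{"dx": -0.001,"dy": -0.001,"dz": 0.354,"yaw": 0,"jaw": -1},{"dx": -0.001,"dy": -0.001,"dz": 0.354,"yaw": 0,"jaw": -1},{"dx": -0.001,"dy": -0.001,"dz": 0.354,"yaw": 0,"jaw": 1},{"dx": -0.001,"dy": -0.001,"dz": 0.354,"yaw": 0,"jaw": 1},{"dx": -0.001,"dy": -0.001,"dz": 0.354,"yaw": 0,"jaw": 1},{"dx": -0.001,"dy": -0.001,"dz": 0.354,"yaw": 0,"jaw": 1},{"dx": -0.001,"dy": -0.001,"dz": 0.354,"yaw": 0,"jaw": 1},{"dx": -0.001,"dy": -0.001,"dz": 0.354,"yaw": 0,"jaw": 1}])

```text
t: 44.45
tcp_pos: [0.596, 0.3101, 0.0823]
eef_rot: [0.999, 0.051, -0.0, 0.0]
force: [0.7, 0.0, -1.0]
finger_gap: 0.0459
grip_force: 20.0
```

>>> play_rows(moves=[{"dx": 0,"dy": 0,"dz": -0.03,"yaw": 0,"jaw": 1},{"dx": 0,"dy": 0,"dz": -0.1,"yaw": 0,"jaw": 1},{"dx": 0,"dy": 0,"dz": -0.2,"yaw": 0,"jaw": 1},{"dx": 0,"dy": 0.02,"dz": -0.3,"yaw": 0,"jaw": 1},{"dx": 0,"dy": 0.08,"dz": -0.33,"yaw": 0,"jaw": 1},{"dx": 0,"dy": 0.18,"dz": -0.33,"yaw": 0,"jaw": 1},{"dx": 0,"dy": 0.28,"dz": -0.33,"yaw": 0,"jaw": 1},{"dx": 0,"dy": 0.38,"dz": -0.33,"yaw": 0,"jaw": 1},{"dx": 0,"dy": 0.47,"dz": -0.33,"yaw": 0,"jaw": 1},{"dx": 0,"dy": 0.53,"dz": -0.29,"yaw": 0,"jaw": 1},{"dx": 0,"dy": 0.543,"dz": -0.2,"yaw": 0,"jaw": 1},{"dx": 0,"dy": 0.543,"dz": -0.11,"yaw": 0,"jaw": 1},{"dx": 0,"dy": 0.543,"dz": -0.05,"yaw": 0,"jaw": 1},{"dx": 0,"dy": 0.543,"dz": -0.025,"yaw": 0,"jaw": 1},{"dx": 0,"dy": 0.543,"dz": -0.012,"yaw": 0,"jaw": 1},{"dx": 0,"dy": 0.543,"dz": -0.005,"yaw": 0,"jaw": 1},{"dx": 0,"dy": 0.543,"dz": -0.002,"yaw": 0,"jaw": 1},{"dx": 0,"dy": 0.543,"dz": 0,"yaw": 0,"jaw": 1},{"dx": 0,"dy": 0.543,"dz": 0,"yaw": 0,"jaw": 1},{"dx": 0,"dy": 0.543,"dz": 0,"yaw": 0,"jaw": 1}])

```text
t: 46.95
tcp_pos: [0.6181, 0.094, 0.0825]
eef_rot: [0.999, 0.051, 0.0, 0.0]
force: [0.2, -0.7, -2.7]
finger_gap: 0.0457
grip_force: 20.0
```

>>> play_rows(moves=[{"dx": 0,"dy": 0,"dz": 0.002,"yaw": 0,"jaw": 1},{"dx": 0,"dy": 0,"dz": 0.002,"yaw": 0,"jaw": 1},{"dx": 0,"dy": 0,"dz": 0.002,"yaw": 0,"jaw": -1},{"dx": 0,"dy": 0,"dz": 0.002,"yaw": 0,"jaw": -1},{"dx": 0,"dy": 0,"dz": 0.002,"yaw": 0,"jaw": -1},{"dx": 0,"dy": 0,"dz": 0.002,"yaw": 0,"jaw": -1},{"dx": 0,"dy": 0,"dz": -0.05,"yaw": 0,"jaw": -1},{"dx": 0,"dy": 0,"dz": -0.15,"yaw": 0,"jaw": -1},{"dx": 0,"dy": 0,"dz": -0.27,"yaw": 0,"jaw": -1},{"dx": -0.03,"dy": -0.04,"dz": -0.36,"yaw": 0.05,"jaw": -1},{"dx": -0.11,"dy": -0.15,"dz": -0.38,"yaw": 0.1,"jaw": -1},{"dx": -0.2,"dy": -0.27,"dz": -0.38,"yaw": 0.13,"jaw": -1},{"dx": -0.29,"dy": -0.39,"dz": -0.38,"yaw": 0.13,"jaw": -1},{"dx": -0.38,"dy": -0.51,"dz": -0.38,"yaw": 0.13,"jaw": -1},{"dx": -0.43,"dy": -0.59,"dz": -0.38,"yaw": 0.13,"jaw": -1},{"dx": -0.445,"dy": -0.611,"dz": -0.38,"yaw": 0.13,"jaw": -1},{"dx": -0.445,"dy": -0.611,"dz": -0.38,"yaw": 0.13,"jaw": -1},{"dx": -0.445,"dy": -0.611,"dz": -0.38,"yaw": 0.13,"jaw": -1},{"dx": -0.445,"dy": -0.611,"dz": -0.38,"yaw": 0.13,"jaw": -1}])

```text
t: 49.32
tcp_pos: [0.4171, 0.3182, 0.2343]
eef_rot: [1.0, -0.001, -0.0, 0.0]
force: [-0.9, -0.5, -0.0]
finger_gap: 0.0871
grip_force: 0.0
```

```bash
python3 - <<'E'
from h import *
p=arm.grab_frame("wrist")
for q,g in dict(bottle=(.416,.319),square_can=(.618,.0935)).items():
    m=seg(p,q,g,.06); print(q,None if m is None else np.round(fit([(p,m)],q,g,.004,.1,q=="square_can"),4))
print(arm.state()["tcp_pos"],arm.state()["eef_rot"])
E
```

```text
bottle [0.4157 0.3189 0.1    0.9661]
square_can None
[0.41657316 0.31875468 0.23423991] [ 9.99999607e-01 -8.80416994e-04 -9.84037616e-05  3.71607634e-05]
```

>>> play_rows(grip_force=20, moves=[{"dx": -0.001,"dy": 0,"dz": 0.1,"yaw": 0,"jaw": -1},{"dx": -0.001,"dy": 0,"dz": 0.2,"yaw": 0,"jaw": -1},{"dx": -0.001,"dy": 0,"dz": 0.29,"yaw": 0,"jaw": -1},{"dx": -0.001,"dy": 0,"dz": 0.35,"yaw": 0,"jaw": -1},{"dx": -0.001,"dy": 0,"dz": 0.375,"yaw": 0,"jaw": -1},{"dx": -0.001,"dy": 0,"dz": 0.38,"yaw": 0,"jaw": -1},{"dx": -0.001,"dy": 0,"dz": 0.38,"yaw": 0,"jaw": -1},{"dx": -0.001,"dy": 0,"dz": 0.38,"yaw": 0,"jaw": -1},{"dx": -0.001,"dy": 0,"dz": 0.38,"yaw": 0,"jaw": 1},{"dx": -0.001,"dy": 0,"dz": 0.38,"yaw": 0,"jaw": 1},{"dx": -0.001,"dy": 0,"dz": 0.38,"yaw": 0,"jaw": 1},{"dx": -0.001,"dy": 0,"dz": 0.38,"yaw": 0,"jaw": 1},{"dx": -0.001,"dy": 0,"dz": 0.38,"yaw": 0,"jaw": 1},{"dx": -0.001,"dy": 0,"dz": 0.38,"yaw": 0,"jaw": 1}])

```text
t: 51.22
tcp_pos: [0.4159, 0.319, 0.0823]
eef_rot: [1.0, -0.0, 0.0, 0.0]
force: [-0.3, -1.2, 1.0]
finger_gap: 0.0554
grip_force: 19.9
```

>>> play_rows(moves=[{"dx": 0,"dy": 0,"dz": -0.03,"yaw": 0,"jaw": 1},{"dx": 0,"dy": 0,"dz": -0.1,"yaw": 0,"jaw": 1},{"dx": 0,"dy": 0,"dz": -0.2,"yaw": 0,"jaw": 1},{"dx": 0.01,"dy": 0.02,"dz": -0.3,"yaw": 0,"jaw": 1},{"dx": 0.05,"dy": 0.08,"dz": -0.39,"yaw": 0,"jaw": 1},{"dx": 0.11,"dy": 0.18,"dz": -0.4,"yaw": 0,"jaw": 1},{"dx": 0.17,"dy": 0.29,"dz": -0.4,"yaw": 0,"jaw": 1},{"dx": 0.23,"dy": 0.41,"dz": -0.4,"yaw": 0,"jaw": 1},{"dx": 0.28,"dy": 0.52,"dz": -0.4,"yaw": 0,"jaw": 1},{"dx": 0.32,"dy": 0.63,"dz": -0.4,"yaw": 0,"jaw": 1},{"dx": 0.344,"dy": 0.71,"dz": -0.37,"yaw": 0,"jaw": 1},{"dx": 0.344,"dy": 0.73,"dz": -0.29,"yaw": 0,"jaw": 1},{"dx": 0.344,"dy": 0.73,"dz": -0.2,"yaw": 0,"jaw": 1},{"dx": 0.344,"dy": 0.73,"dz": -0.11,"yaw": 0,"jaw": 1},{"dx": 0.344,"dy": 0.73,"dz": -0.05,"yaw": 0,"jaw": 1},{"dx": 0.344,"dy": 0.73,"dz": -0.02,"yaw": 0,"jaw": 1},{"dx": 0.344,"dy": 0.73,"dz": -0.008,"yaw": 0,"jaw": 1},{"dx": 0.344,"dy": 0.73,"dz": -0.002,"yaw": 0,"jaw": 1},{"dx": 0.344,"dy": 0.73,"dz": 0,"yaw": 0,"jaw": 1},{"dx": 0.344,"dy": 0.73,"dz": 0,"yaw": 0,"jaw": 1}])

```text
t: 53.72
tcp_pos: [0.5534, 0.0271, 0.0829]
eef_rot: [1.0, -0.0, 0.0, 0.0]
force: [-0.0, -0.0, -3.0]
finger_gap: 0.0551
grip_force: 19.9
```

>>> play_rows(moves=[{"dx": 0,"dy": 0,"dz": 0.001,"yaw": 0,"jaw": 1},{"dx": 0,"dy": 0,"dz": 0.002,"yaw": 0,"jaw": 1},{"dx": 0,"dy": 0,"dz": 0.002,"yaw": 0,"jaw": 1}])

```text
t: 54.1
tcp_pos: [0.5536, 0.0271, 0.0822]
eef_rot: [1.0, -0.0, 0.001, 0.0]
force: [-1.3, -1.5, 4.6]
finger_gap: 0.0555
grip_force: 19.9
```

Contact made. Release, rise to the original viewing pose, and check.

>>> play_rows(moves=[{"dx": 0,"dy": 0,"dz": 0,"yaw": 0,"jaw": -1},{"dx": 0,"dy": 0,"dz": 0,"yaw": 0,"jaw": -1},{"dx": 0,"dy": 0,"dz": 0,"yaw": 0,"jaw": -1},{"dx": 0,"dy": 0,"dz": 0,"yaw": 0,"jaw": -1},{"dx": 0,"dy": 0,"dz": -0.05,"yaw": 0,"jaw": -1},{"dx": 0,"dy": 0,"dz": -0.15,"yaw": 0,"jaw": -1},{"dx": 0,"dy": 0,"dz": -0.27,"yaw": 0,"jaw": -1},{"dx": 0.01,"dy": 0.008,"dz": -0.4,"yaw": 0,"jaw": -1},{"dx": 0.026,"dy": 0.008,"dz": -0.53,"yaw": 0,"jaw": -1},{"dx": 0.026,"dy": 0.008,"dz": -0.62,"yaw": 0,"jaw": -1},{"dx": 0.026,"dy": 0.008,"dz": -0.65,"yaw": 0,"jaw": -1},{"dx": 0.026,"dy": 0.008,"dz": -0.65,"yaw": 0,"jaw": -1},{"dx": 0.026,"dy": 0.008,"dz": -0.65,"yaw": 0,"jaw": -1},{"dx": 0.026,"dy": 0.008,"dz": -0.65,"yaw": 0,"jaw": -1}])

```text
t: 55.85
tcp_pos: [0.5631, 0.0238, 0.3404]
eef_rot: [1.0, -0.0, -0.001, 0.0]
force: [0.2, 0.2, -0.4]
finger_gap: 0.087
grip_force: 0.0
```

```bash
python3 - <<'E'
from h import *
p=arm.grab_frame("wrist"); s=arm.grab_frame("side")
cv2.imwrite("pics/c9.png",np.vstack([p["color"][:250],s["color"][:350]])[:,:,::-1])
for q,g in dict(spray_can=(.618,-.036),bottle=(.5543,.0268),square_can=(.618,.0935),wax_tin=(.51,-.327)).items():
    m=seg(p,q,g,.06 if q!="wax_tin" else .03); print(q,None if m is None else np.round(fit([(p,m)],q,g,.004,0.,q=="square_can"),4))
print(arm.state()["tcp_pos"])
E
```

```text
spray_can [ 0.6177 -0.0356  0.      0.9587]
bottle [0.5528 0.0277 0.     0.9527]
square_can [0.6168 0.095  0.105  0.9331]
wax_tin [ 0.508  -0.3276  0.      0.9277]
[0.56351522 0.02387515 0.34137551]
```

View pics/c9.png

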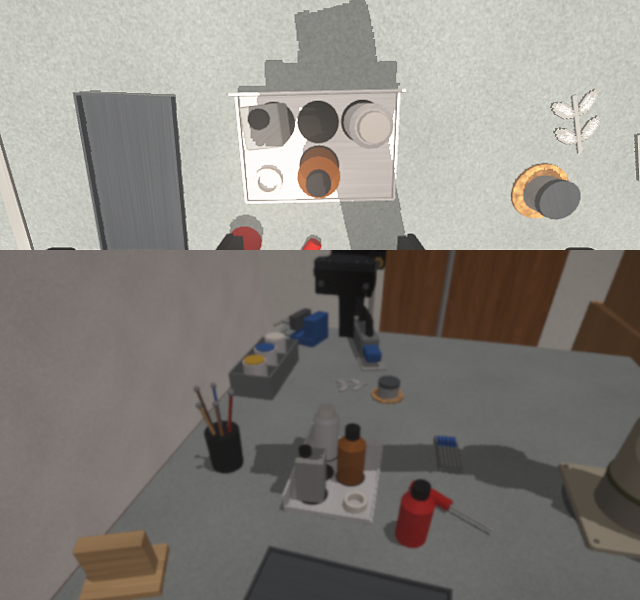

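All three containers are back within about 2 mm of where they started, upright; the tin is centred on the pad and the bystanders haven't moved.

```bash
python3 -c "
from cell import arm
print(arm.sign_off())"
```

```text
the job is handed in; nothing more can be done
None
```

The job is handed in at about 56 s on the robot's clock: the wax tin stands in the middle of the cork pad, the spray can, bottle and square can are upright within about 3 mm of their starting spots by camera measurement, and I saw no sign that the tape, brush pot or leaf had moved.

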